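# Pin the arepa press: drift the loose strip in line, then fit the bolt

## Robot

A 6-joint arm with a two-finger parallel gripper is mounted at the origin on the work surface. World frame = base frame: x ahead of the robot, y to its left, z up, the work surface at z = 0. Lengths are in mm, angles in degrees, forces in N, time in s.
With the tool pointing down it reaches from about 350 to 975 mm from the base axis. Payload 4.9 kg.
Tool frame: the origin (TCP) lies at the very end of the fingers, on their centre line; the grasp point (between the pads) lies 19 mm behind it; z points along the fingers, y is the direction in which the jaws open and shut (so a half turn about z gives the same grasp; the last joint's range is limited). The gripper opens to 85 mm and grips with 20 to 120 N. Pads are 22 mm wide; open, the fingers measure 114 mm over their backs; the gripper's body (76 mm by 85 mm) begins 54 mm behind the grasp point. The pads swing forward as they close: fully open they stand 13 mm farther back than shut.
Start: joints at [57.525, 3.019, 92.412, -0, 84.569, -6.818], TCP at [270.602, 563.361, 231.304] pointing down, gripper open.
Joint ranges: [-172.51, 172.51], [-57.92, 126.97], [3.15, 148.05], [-58.71, 238.71], [5.1, 150.11], [-179.66, 179.66]. Speed limits (degrees/s): [147.25, 147.25, 180, 180, 180, 180].

## Interface

Orientations are given as [roll, pitch, yaw] about the fixed x, y, z axes, in that order (R = Rz(yaw) Ry(pitch) Rx(roll)).
In Python, from station import ctrl gives the robot as it stands. Calls block until the motion is done:
- ctrl.movep(position, orientation): joint-space move of the TCP to a pose.
- ctrl.movel(position, max_speed=150, frame=None): straight line of the TCP; frame=None keeps the orientation; max_speed is the mean speed in mm/s.
- ctrl.movej(angles): joint-space move.
- ctrl.grip(opening): finger opening in mm; the grip force is fixed at half the most; returns when the fingers have stopped.
- ctrl.dwell(seconds).
- ctrl.inverse_kinematics(position, orientation): joint angles nearest the present ones, or None.
- ctrl.observe(): the state.
- ctrl.snapshot(name): name is "scene" or "top" or "wrist"; returns a dict with "frame" (420x560x3 uint8, red, green, blue), "depth" (420x560 float32, mm along the optical axis (not along the pixel's ray), 0 where there is no reading), "mtx" (3x3 intrinsics, pixels), "distortion" ([k1, k2, p1, p2, k3] as OpenCV has them; the pictures are not rectified), "origin" and "attitude" of the camera in the world. Camera axes: x right, y up, looking along -z (the intrinsics and any distortion apply to the point x, -y, -z); pixel columns grow to the right and rows downward; lengths in mm; the calibration is good to about 2 mm. A picture is of the moment at which its call begins.
A pose or a line that the arm cannot do raises ctrl.IKError and nothing moves.
- ctrl.hand_in(): hands the job in, once; it reports no verdict.
The state is a dict: "t": time; "joints": joint angles; "joint_velocities": joint speeds; "joint_torque": joint torques, N m; "eef_pos": TCP position; "orientation": TCP orientation; "contact_force": force on the tool from outside, world axes, zero at the start; "moment": the same for the moment, N m; "opening": finger opening in mm.
Only numpy, scipy, OpenCV 4.12 (cv2) and the standard library are available. Lean on these libraries where they do the work, as an engineer would, in place of code of your own. Each camera call takes 0.05 s, during which the arm holds its last target. There are 200 camera calls.

## Task

Put the arepa press back together: first work the wooden-handled drift pin down through the larger hole in the metal cover, feeling for the hole of the loose strip hidden underneath and drawing that strip into line, until the pin's flange sits flat on the cover. Then, leaving the drift pin in, fit the steel bolt fully home through the smaller hole. Do it gently, backing off and trying elsewhere when a pin lands on the strip instead of forcing it down, and leave both upright in place and the other kitchen things where they stand.

Things in the scene. Friction and masses are not known exactly. Their poses are not given: they have to be found in the camera images.
- drift_mid (a point): Drift pin, 80 to 160 g, hanging upright by its flange in one of the stand's two holes. Point on its axis at grip height, 30 mm above the flange's underside; z up along the pin. Dark wooden round handle, diameter 24 mm from 4 to 42 mm above the flange's underside, domed to 53 mm. Steel flange diameter 26 mm, 4 mm thick. Fully home in the larger hole, this point is 30 mm above the cover.
- drift_nose (a point): Lower end of the drift pin, on its axis, 46 mm below the flange's underside (76 mm below drift_mid). Shank thickness, by distance below the flange: 18 mm down to 6 mm, narrowing to 11 mm at 10 mm, 11 mm until 21 mm, narrowing to 9.4 mm at 27 mm, then a blunt flat-ended nose 9.4 mm thick to the end.
- bolt_mid (a point): Bolt, all steel, 80 to 130 g, hanging upright by its flange in the stand's other hole (the two may be swapped). Point on its axis at grip height, 30 mm above the flange's underside; z up along the bolt. Round flat-topped head, diameter 18 mm, from 4 to 46 mm above the flange's underside. Flange diameter 26 mm, 4 mm thick. Fully home in the smaller hole, this point is 30 mm above the cover.
- bolt_end (a point): Lower end of the bolt, on its axis, 40 mm below the flange's underside (70 mm below bolt_mid). Straight shank 9 mm thick, the last 3 mm chamfered to 6 mm.
- stand: Fixed light-wood block, 130 (x) x 50 (y) x 55 mm high, that holds the two pins; origin at the centre of its underside, x along the line of its two holes (at x = -40 and +40 mm, 20 mm wide, 50 mm deep).
- press: Fixed foot of an arepa press. Origin at counter height under the centre of its hinge block, a hollow dark wood box 150 (x) x 70 (y) mm with a metal cover 6 mm thick, its top 70 mm above the counter. The two cover holes lie along x, the larger at x = -40, the smaller at +40 mm. The board below (190 mm in x, 15 mm high) runs from y = -50 to +200 mm with a low round platen at y = +115 mm.
- strip_place (a point): Point of the press, under the middle of its cover, 10 mm below the cover's top: the height of the top of a loose metal strip 10 mm thick with two 12 mm holes 80 mm apart along the press's x. This point does not follow the strip. The strip never turns but lies shifted 2.6 to 4.2 mm along the press's x, to either side, and 0 to 4 mm along its y, to either side: which is unknown.
- strip_floor (a point): Floor of the space under the cover, 55 mm below the cover's top; pins that pass the strip meet nothing above it. The strip stays where it is put and shifts when pushed sideways with about 4 N. A pin that stops with its end 10 to 16 mm below the cover's top stands on the strip, beside its hole: lift it a little and try elsewhere within the cover's hole.
- strip_sink (a joint): How far the strip is pressed down on its soft felt pad, in m: 0 when it is not pressed. It begins to sink at some 1 N, then 0.8 mm per newton (4 mm at about 5 N); at 7 mm it is solid. Pressing it down more than 5.5 mm is forcing it, and so is pressing a pin on the cover with over 25 N.
- hole_large (a point): Centre of the mouth of the larger hole (19 mm diameter) in the cover's top face, 70 mm above the counter; z up. For the drift pin.
- hole_small (a point): Centre of the mouth of the smaller hole (12 mm diameter), 80 mm from the larger, in the cover's top face; z up. For the bolt.
- clip: Red plastic clothespin-style spring clip, 72 x 16 x 11 mm, lying on the counter; origin under its centre. Leave alone.
- saucers: Two stacked white saucers, 136 mm wide, 24 mm high together; origin under the centre. Leave alone.
- griddle: Round dark nonstick griddle pan, 250 mm wide, 21 mm high, with a black handle 160 mm long along its x; origin under the pan's centre. Leave alone.
- flattener: Light wooden hand flattener for arepas, disc 96 mm wide with a turned knob, 75 mm high; origin under the centre. Leave alone.
- mug: White mug, 80 mm wide, 90 mm high; origin under the centre. Leave alone.
- jar: Glass jar with metal lid, 60 mm wide, 85 mm high; origin under the centre. Leave alone.
- spoon: Wooden spoon lying on the counter. Leave alone.

How it is judged (in metres and radians):
On the way, in this order (a step that is already met when the one before it is completed fails the run):
1. the drift pin is home in the larger hole, flange on the cover, upright (z of drift_mid in the frame of hole_large between 0.025 and 0.033 m and horizontal distance between drift_mid and hole_large below 0.005 m and angle between drift_mid's own z axis and vertical below 0.08 rad), for 0.2 s.
2. the bolt is home in the smaller hole, with the drift pin still home (all of step 1 and z of bolt_mid in the frame of hole_small between 0.025 and 0.033 m and horizontal distance between bolt_mid and hole_small below 0.005 m and angle between bolt_mid's own z axis and vertical below 0.08 rad), for 0.2 s.
At the end, for the whole second after the job is handed in: The drift pin stands in the larger hole and the bolt in the smaller one, each with its flange on the cover (within 3 mm), within 5 mm of the hole's axis, within 0.08 rad of upright, at rest (all of step 2 and linear speed of each of drift, bolt below 0.02 m/s); the robot touches nothing.
It fails at once if the loose strip is forced: pressed down more than 5.5 mm (about 9 N) (value of joint strip_sink above 0.0055 m).
It fails at once if a pin is forced: 25 N or more between drift pin or bolt and the press (contact force between any of drift, bolt and press above 25 N).
It fails at once if the gripper pushes on the press with more than 25 N (contact force between any of the fingers, the arm and press above 25 N).
It fails at once if one of the other kitchen things is moved by more than 30 mm (distance of any of clip, saucers, griddle, flattener, mug, jar, spoon from where it was at the start of the episode above 0.03 m).
It also fails if it takes over 72 s, if anything falls off the work surface, if the arm or the gripper's body presses on something with over 40 N, if the wrist force passes 120 N, or if a joint passes its speed limit or range.

## Working session

There is one attempt and no reset: what is moved stays moved. The work goes in short steps, each a Python script; the robot and the scene stay as the last script left them, time stands still between calls to the robot, and variables do not carry over. Pictures are saved under pics/ and viewed, about 8 in all and at most 12, crops included, and the job is handed in when it is done.

```bash
mkdir -p pics; ls; python3 - <<'E'
from station import ctrl
import cv2, numpy as np, pickle
d={}
for n in ("top","scene"):
    s=ctrl.snapshot(n); d[n]=s
    cv2.imwrite(f"pics/{n}0.png",s["frame"][:,:,::-1])
    print(n,np.round(s["origin"],1),s["attitude"],s["mtx"],s["distortion"])
pickle.dump(d,open("s0.pkl","wb"))
o=ctrl.observe();print(o)
E
```

```text
pics
top [ 321.4  -44.1 1411.3] [ 10.64639741  -0.67864479 -88.54121974] [[407.79464908   0.         274.90131708]
 [  0.         407.79464908 214.31697301]
 [  0.           0.           1.        ]] [-0.00355333  0.          0.          0.          0.        ]
scene [ 1220.1 -1071.8   861.6] [57.45638921  0.23126126 32.46484102] [[519.11648311   0.         280.72366475]
 [  0.         519.11648311 212.35657215]
 [  0.           0.           1.        ]] [-0.10101685  0.          0.          0.          0.        ]
{'t': 0.1, 'joints': array([ 5.75236789e+01,  3.05358024e+00,  9.24844300e+01,  1.22670978e-03,
        8.45694665e+01, -6.81968519e+00]), 'joint_velocities': array([ 0.00720727, -0.14766618, -0.2479671 , -0.02836003,  0.05474874,
       -0.09171914]), 'joint_torque': array([ 8.39640711e-05, -3.94899917e+01, -3.71363854e+01, -1.14171733e-04,
        3.93843060e-03,  7.46400872e-06]), 'eef_pos': array([270.31253755, 562.89165534, 230.18270161]), 'orientation': array([-1.79893429e+02, -1.39746679e-02,  1.54343234e+02]), 'contact_force': array([ 0.38298745,  0.09465914, -1.48195077]), 'moment': array([ 0.02515632,  0.07305222, -0.07713595]), 'opening': 85.64544938644663}
```

View pics/top0.png

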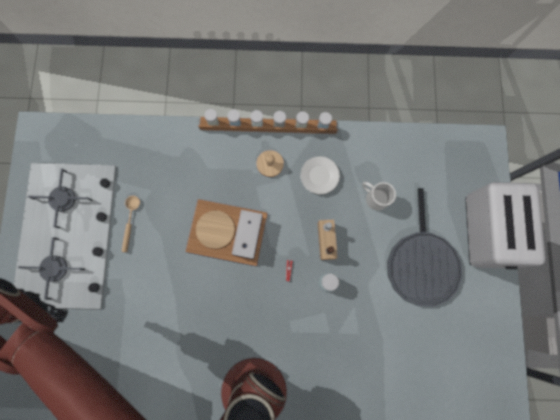

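View pics/scene0.png

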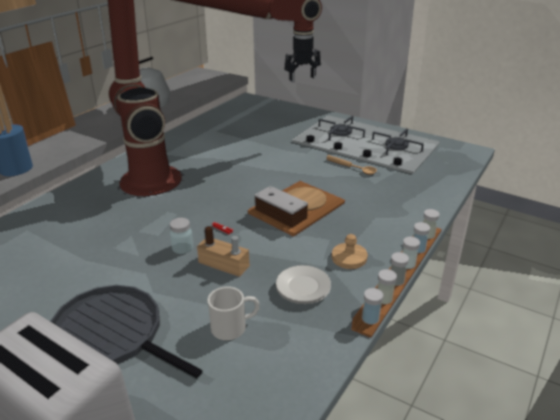

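```bash
cat > h.py <<'E'
import numpy as np, cv2, pickle
from scipy.spatial.transform import Rotation as R
def rot(a): return R.from_euler('xyz',a,degrees=True)
def ray(s,px):
    u=cv2.undistortPoints(np.array([[px]],float),s["mtx"],np.array(s["distortion"]))[0,0]
    return rot(s["attitude"]).apply([u[0],-u[1],-1])
def at(s,px,z):
    d=ray(s,px);o=np.array(s["origin"]);return o+d*(z-o[2])/d[2]
def cloud(s):
    h,w=s["depth"].shape
    g=np.stack(np.meshgrid(np.arange(w),np.arange(h)),-1).reshape(-1,1,2).astype(float)
    u=cv2.undistortPoints(g,s["mtx"],np.array(s["distortion"]))[:,0]
    P=np.c_[u[:,0],-u[:,1],-np.ones(len(u))]*s["depth"].reshape(-1,1)
    return (rot(s["attitude"]).apply(P)+s["origin"]).reshape(h,w,3)
E
python3 - <<'E'
from h import *
from station import ctrl
d=pickle.load(open("s0.pkl","rb"));s=d["top"]
for n,p,z in [("small/large holes",(249,220),70),("",(243,250),70),("press c",(246,235),70),("platen",(214,229),20),("pinA",(330,225),100),("pinB",(330,250),105),("stand",(328,240),55),("mug",(383,195),90),("jar",(330,283),85),("clip",(289,270),10),("flat",(270,160),75)]:
    print(n,at(s,p,z).round(0))
C=cloud(s)
for p in [(249,220),(243,250),(246,235),(330,225),(330,250),(328,238),(250,120+100)]: print(p,C[p[1],p[0]].round(1))
w=ctrl.snapshot("wrist");o=ctrl.observe()
Rt=rot(o["orientation"])
print(Rt.inv().apply(np.array(w["origin"])-o["eef_pos"]),(Rt.inv()*rot(w["attitude"])).as_matrix().round(3),w["mtx"],w["distortion"])
E
```

```text
small/large holes [552.  32.  70.]
 [452.  48.  70.]
press c [502.  40.  70.]
platen [526. 154.  20.]
pinA [ 538. -234.  100.]
pinB [ 456. -233.  105.]
stand [ 494. -234.   55.]
mug [ 646. -413.   90.]
jar [ 351. -236.   85.]
clip [ 393. -107.   10.]
flat [761. -32.  75.]
(249, 220) [551.4  32.   75.1]
(243, 250) [451.4  48.2  71.8]
(246, 235) [501.7  40.5  68.7]
(330, 225) [ 537.  -233.2  104.8]
(330, 250) [ 455.8 -233.4  103.5]
(328, 238) [ 500.5 -233.4   57.6]
(250, 220) [552.2  29.   70.7]
[  80.60283805   -0.2556272  -141.51061742] [[ 0.001  0.95   0.313]
 [ 1.    -0.001 -0.   ]
 [ 0.     0.313 -0.95 ]] [[294.80369542   0.         282.5243857 ]
 [  0.         294.80369542 215.09595376]
 [  0.           0.           1.        ]] [-0.050217  0.        0.        0.        0.      ]
```

```bash
python3 - <<'E'
from h import *
from station import ctrl
d={}
for n,p,yaw in [("press",(560,30,130),168),("press2",(545,33,92),168),("stand",(560,-234,200),179)]:
    ctrl.movep(p,[180,0,yaw]);ctrl.dwell(0.2)
    s=ctrl.snapshot("wrist");o=ctrl.observe();d[n]=s;s["o"]=o
    print(n,o["t"],o["eef_pos"].round(1),o["orientation"].round(2),o["contact_force"].round(2),o["joints"].round(1),np.round(s["origin"],1))
pickle.dump(d,open("s1.pkl","wb"))
a=[cv2.resize(d[n]["frame"][:,:,::-1],None,fx=.7,fy=.7) for n in d]
cv2.imwrite("pics/w1.png",np.vstack([np.hstack(a[:2]),np.hstack([a[2],a[2]*0])])[:600])
E
```

```text
press 2.6 [560.   30.5 130.1] [1.8000e+02 1.0000e-02 1.6805e+02] [-0.19  0.11 -0.36] [ -4.5  -0.9 106.3   0.   74.5 -82.5] [481.1  47.1 271.8]
press2 3.1333 [546.5  32.8  93.8] [1.7998e+02 1.7000e-01 1.6800e+02] [-0.49  0.92  0.26] [ -4.4  -0.4 109.6  -0.   70.6 -82.3] [467.2  49.5 235.3]
stand 4.4917 [ 560.  -232.8  199.4] [ 1.7997e+02 -5.0000e-02  1.7909e+02] [ 0.16 -0.34  0.13] [ -29.6    1.8   96.8    0.    81.5 -118.7] [ 479.4 -231.6  341. ]
```

View pics/w1.png

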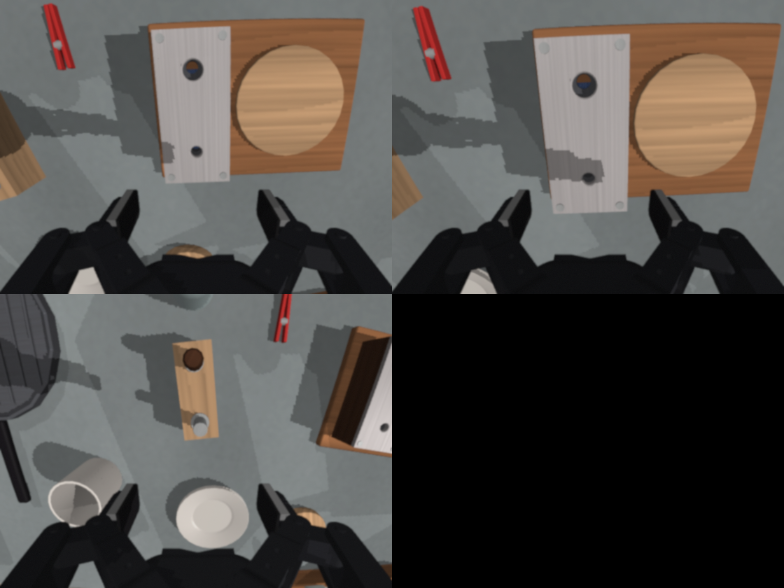

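```bash
python3 - <<'E'
from h import *
d=pickle.load(open("s1.pkl","rb"))
def crop(n,c,r,k):
    f=d[n]["frame"][c[1]-r:c[1]+r,c[0]-r:c[0]+r,::-1]
    f=np.clip(f.astype(float)*1.6,0,255).astype(np.uint8)
    return cv2.resize(f,(380,380),interpolation=cv2.INTER_NEAREST)
ims=[crop("press2",(275,121),20,1),crop("press2",(281,255),20,1)]
cv2.imwrite("pics/c1.png",np.hstack(ims))
for n in ("press","press2"):
    s=d[n];g=cv2.cvtColor(s["frame"],cv2.COLOR_RGB2GRAY)
    for nm,c in (("large",(275,99) if n=="press" else (275,121)),("small",(281,216) if n=="press" else (281,255))):
        r=20;p=g[c[1]-r:c[1]+r,c[0]-r:c[0]+r]
        m=(p<(95 if nm=="large" else 70)).astype(np.uint8)
        k,l,st,ce=cv2.connectedComponentsWithStats(m)
        for i in range(1,k):
            if st[i,4]>30: print(n,nm,st[i],(ce[i]+np.array(c)-r).round(1),at(s,ce[i]+np.array(c)-r,70).round(1))
s=d["press2"];C=cloud(s)
print(C[101:141:2,255:297:3,2].round(0).astype(int))
E
```

```text
press large [  7   5  28  31 673] [275.4  99.3] [468.6  45.1  70. ]
press small [ 13  14  14  12 135] [280.3 215.6] [546.2  31.8  70. ]
press2 large [  3   3  34  36 946] [274.9 121.4] [468.3  45.1  70. ]
press2 small [ 11  12  18  14 192] [280.6 253.5] [545.2  31.8  70. ]
[[68 68 69 68 68 70 69 69 68 70 69 68 69 69]
 [69 69 68 69 69 69 68 69 68 69 69 70 69 68]
 [69 70 69 69 63 58 51 59 58 68 70 68 68 68]
 [70 70 70 59 54 13 14 14 53 59 69 69 69 69]
 [69 70 65 60 15 14 15 13 14 58 59 69 68 69]
 [68 68 60 52 15 13 15 14 14 15 58 65 69 69]
 [69 69 58 13 15 14 14 13 14 13 59 59 68 69]
 [70 63 60 15 13 14 14 14 14 14 59 59 70 69]
 [68 60 60 12 14 15 14 14 39 39 59 59 69 68]
 [68 60 59 40 40 40 41 40 40 40 61 59 66 69]
 [70 59 60 56 41 40 39 39 40 38 59 59 59 69]
 [69 58 60 59 40 41 40 41 40 59 58 58 65 70]
 [70 59 60 59 59 40 41 41 59 59 59 60 68 69]
 [69 60 59 58 59 58 59 59 60 59 60 59 69 69]
 [68 69 60 59 60 59 59 59 59 59 59 59 68 69]
 [69 69 60 58 59 57 59 59 59 59 60 59 69 68]
 [70 69 65 60 58 60 60 60 59 59 58 68 70 69]
 [70 70 69 58 59 58 59 59 60 58 65 69 69 69]
 [70 69 69 68 60 59 59 61 59 63 68 69 69 70]
 [70 69 69 68 69 65 62 63 68 70 69 70 70 69]]
```

View pics/c1.png

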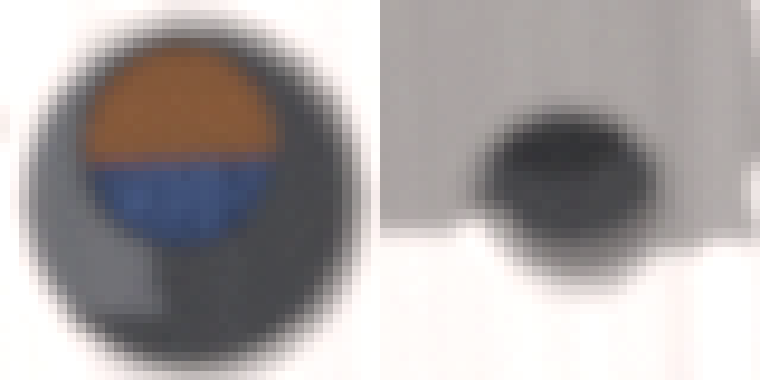

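```bash
python3 - <<'E'
from h import *
d=pickle.load(open("s1.pkl","rb"))
def holes(n,c,zpl,zlim,r=24):
    s=d[n];C=cloud(s);p=C[c[1]-r:c[1]+r,c[0]-r:c[0]+r,2]
    # sub-pixel: upsample the depth classes
    m=cv2.resize((p<zlim).astype(np.float32),None,fx=8,fy=8,interpolation=cv2.INTER_LINEAR)>.5
    k,l,st,ce=cv2.connectedComponentsWithStats(m.astype(np.uint8))
    i=1+np.argmax(st[1:,4])
    cn=max(cv2.findContours((l==i).astype(np.uint8),cv2.RETR_EXTERNAL,cv2.CHAIN_APPROX_NONE)[0],key=len)[:,0].astype(float)
    px=(cn+.5)/8-.5+np.array(c)-r
    W=np.array([at(s,q,zpl) for q in px])[:,:2]
    A=np.c_[2*W,np.ones(len(W))];x=np.linalg.lstsq(A,(W**2).sum(1),rcond=None)[0]
    rad=np.sqrt(x[2]+x[0]**2+x[1]**2)
    print(n,zpl,"circle",x[:2].round(2),"r",rad.round(2),"bbox",W.min(0).round(1),W.max(0).round(1),"rms",np.std(np.hypot(*(W-x[:2]).T)).round(2))
    return x[:2]
for n,cl,cs in (("press",(275,99),(281,216)),("press2",(275,121),(281,255))):
    L=holes(n,cl,70,66);T=holes(n,cl,60,50);S=holes(n,cs,70,66)
    v=S-L;print("dist",np.hypot(*v),"yaw",np.degrees(np.arctan2(v[1],v[0])),"strip-hole",(T-L).round(2))
s=d["press2"];C=cloud(s)
# cover orientation by plane pts
m=(C[...,2]>66)&(C[...,2]<74)&(C[...,0]>400)&(C[...,0]<600)&(C[...,1]>-20)&(C[...,1]<110)
q=C[m][:,:2].astype(np.float32);print("cover rect",cv2.minAreaRect(q))
# fingers in the tool frame
for n in d:
    s=d[n];C=cloud(s);o=s["o"];T=rot(o["orientation"]).inv().apply(C.reshape(-1,3)-o["eef_pos"])
    f=T[(T[:,2]>-45)&(T[:,2]<0)&(abs(T[:,0])<30)&(abs(T[:,1])<70)]
    a=f[f[:,1]<0];b=f[f[:,1]>0]
    print(n,"fingers",a[:,1].max(),b[:,1].min(),np.percentile(a[:,1],98),np.percentile(b[:,1],2),"tip z",f[:,2].max(),"x",np.percentile(f[:,0],[2,98]))
s=d["stand"];C=cloud(s).reshape(-1,3);F=s["frame"].reshape(-1,3)
for nm,c in (("drift",(456,-233)),("bolt",(538,-234))):
    k=(abs(C[:,0]-c[0])<25)&(abs(C[:,1]-c[1])<25)
    for z0,z1 in ((90,112),(98,112),(103,112)):
        P=C[k&(C[:,2]>z0)&(C[:,2]<z1)]
        if len(P): print(nm,z0,len(P),P.mean(0).round(1),P.min(0).round(1),P.max(0).round(1))
m=(C[:,2]>51)&(C[:,2]<58.5)&(abs(C[:,0]-497)<90)&(abs(C[:,1]+233)<45)
print("stand rect",cv2.minAreaRect(C[m][:,:2].astype(np.float32)))
E
```

```text
press 70 circle [468.61  44.46] r 9.17 bbox [459.2  34.9] [477.9  53.9] rms 0.14
press 60 circle [465.7   44.54] r 5.49 bbox [460.1  38.6] [471.1  50.4] rms 0.21
press 70 circle [546.54  31.34] r 5.61 bbox [540.8  25.4] [552.1  37.2] rms 0.26
dist 79.03102808256874 yaw -9.558968245726449 strip-hole [-2.91  0.08]
press2 70 circle [468.34  44.59] r 9.31 bbox [458.8  35.2] [477.9  54. ] rms 0.13
press2 60 circle [465.29  44.7 ] r 5.69 bbox [459.4  38.9] [471.2  50.6] rms 0.12
press2 70 circle [546.09  31.44] r 5.45 bbox [540.5  25.5] [551.9  37.2] rms 0.27
dist 78.85331705361706 yaw -9.602990322564615 strip-hole [-3.05  0.11]
cover rect ((507.91302490234375, 37.785614013671875), (70.84684753417969, 150.9040985107422), 80.39278411865234)
press fingers -41.96941591255308 41.936258558871955 -42.31482752609641 42.268728052243084 tip z -11.212642427958011 x [-9.7364305  11.69228702]
press2 fingers -42.05921595810424 41.66120036579104 -42.3810989740838 42.1742939860378 tip z -11.793087169234642 x [-9.86413888 11.62415058]
stand fingers -41.85466975303017 42.10112152989464 -42.18744899678869 42.363305157961896 tip z -10.742091043633561 x [-9.70686438 11.76047029]
drift 90 766 [ 460.3 -236.5  103.6] [ 448.5 -248.6   90.4] [ 471.2 -225.3  108.9]
drift 98 688 [ 460.1 -236.5  104.4] [ 448.8 -247.7   98.1] [ 470.5 -225.3  108.9]
drift 103 527 [ 459.9 -236.6  105.6] [ 450.8 -245.8  103.1] [ 469.2 -226.9  108.9]
bolt 90 375 [ 538.7 -229.7   99.5] [ 530.8 -237.8   90.1] [ 548.  -220.9  102. ]
bolt 98 338 [ 539.4 -229.6  100.1] [ 531.3 -237.8   98.1] [ 548.  -220.9  102. ]
stand rect ((500.2090759277344, -233.03192138671875), (130.4686737060547, 50.5566291809082), 5.032018184661865)
```

```bash
python3 - <<'E'
from h import *
from station import ctrl
D=[460.35,-236.5]
def pr(m):
    o=ctrl.observe();print(m,o["t"].__round__(2),o["eef_pos"].round(2),o["orientation"].round(2),o["contact_force"].round(2),round(o["opening"],1))
ctrl.movep(D+[150],[180,0,-175]);ctrl.grip(48)
pr("above");ctrl.movel(D+[66],120);ctrl.dwell(.2);pr("down")
ctrl.grip(10);pr("grip")
ctrl.movel(D+[150],120);ctrl.dwell(.2);pr("up")
s=ctrl.snapshot("wrist");s["o"]=ctrl.observe();pickle.dump(s,open("s2.pkl","wb"))
cv2.imwrite("pics/g1.png",s["frame"][:,:,::-1])
E
```

```text
above 5.47 [ 460.79 -236.56  150.23] [-1.7999e+02  2.0000e-02 -1.7498e+02] [ 1.14 -0.3   0.22] 47.6
down 6.53 [ 460.98 -236.94   67.08] [-1.7993e+02  9.0000e-02 -1.7500e+02] [-0.15 -0.77 -0.93] 47.8
grip 6.88 [ 460.76 -236.72   66.69] [-1.7997e+02  5.0000e-02 -1.7500e+02] [-0.88  0.21  4.17] 22.2
up 7.92 [ 459.76 -236.1   148.77] [ 1.7992e+02 -1.0000e-01 -1.7500e+02] [-0.36 -0.05 -1.12] 22.5
```

View pics/g1.png

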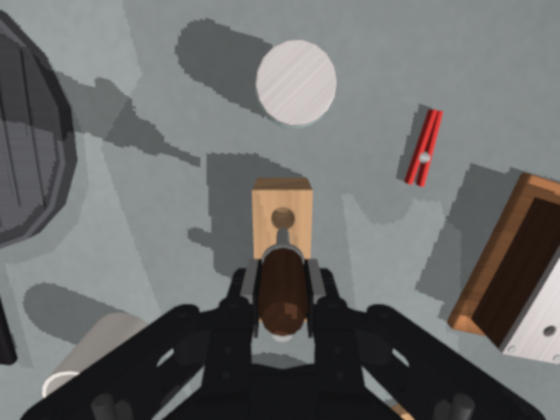

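```bash
cat >> h.py <<'E'
from station import ctrl
def st(m=""):
    o=ctrl.observe()
    print(m,round(o["t"],2),o["eef_pos"].round(2),"F",o["contact_force"].round(2),"M",o["moment"].round(2),round(o["opening"],1));return o
def force(n=4):
    f=[]
    for _ in range(n): f.append(ctrl.observe()["contact_force"]);ctrl.dwell(.02)
    return np.mean(f,0)
def down(xy,z0,z1,step,fmax,f0,v=40):
    """guarded descent: stops with fz-f0 > fmax; returns last commanded z, ok"""
    z=z0
    while z>z1+1e-6:
        z=max(z1,z-step);ctrl.movel([*xy,z],v)
        f=force(3)-f0
        if f[2]>fmax:
            f=force(4)-f0
            print("  z",round(z,1),"act",ctrl.observe()["eef_pos"].round(2),"dF",f.round(2))
            if f[2]>fmax: return z,False
    return z,True
E
python3 - <<'E'
from h import *
P=[465.8,44.6]
ctrl.movep([*P,160],[180,0,170.4]);ctrl.movel([*P,138],100);ctrl.dwell(.3)
f0=force(8);st("above")
z,ok=down(P,138,124,3.5,3,f0)
st(f"{z} {ok}")
if ok:
    z,ok=down(P,124,104,1.5,2.5,f0);st(f"{z} {ok}")
print(f0)
np.save("f0.npy",f0)
E
```

```text
above 9.87 [466.01  44.62 138.35] F [ 0.51 -0.06 -1.23] M [ 0.   -0.01 -0.03] 22.4
124 True 11.07 [465.68  44.6  123.81] F [ 1.03  1.22 -1.06] M [-0.06  0.01 -0.04] 22.3
104 True 15.27 [465.8   44.61 103.99] F [ 0.54 -0.1  -2.2 ] M [-0.    0.03 -0.01] 22.3
[ 0.09681403 -0.04590205 -1.1355241 ]
```

```bash
python3 - <<'E'
from h import *
f0=np.load("f0.npy")
for x in (467.3,468.8): 
    ctrl.movel([x,44.5,104],15);ctrl.dwell(.15);print((force()-f0).round(2))
st("centred")
P=[468.8,44.5]
z,ok=down(P,104,82.5,1.5,3.5,f0)
o=st(f"{z} {ok}");print((force(6)-f0).round(2))
E
```

```text
[-1.23  0.04 -0.04]
[-4.04 -0.64  0.24]
centred 16.2 [468.43  44.42 103.76] F [-3.8  -1.52 -0.18] M [-0.13  0.81  0.02] 22.5
82.5 True 20.7 [468.81  44.5   82.56] F [-2.64 -0.06 -0.85] M [-0.1   0.42  0.04] 22.7
[-2.21 -0.47  0.3 ]
```

```bash
python3 - <<'E'
from h import *
f0=np.load("f0.npy");P=[468.8,44.5]
z,ok=down(P,82.5,78.5,.5,4,f0,20)
st(f"{z} {ok}");print((force(6)-f0).round(2))
s=ctrl.snapshot("scene");cv2.imwrite("pics/sc1.png",cv2.resize(s["frame"][150:260,200:360,::-1],None,fx=5,fy=5,interpolation=cv2.INTER_CUBIC))
E
```

```text
z 81.0 act [468.92  44.49  81.71] dF [-5.09 -0.89  6.6 ]
81.0 False 21.77 [468.92  44.49  81.71] F [-5.18 -0.7   5.06] M [-0.11  0.9   0.04] 22.7
[-5.09 -0.34  6.87]
```

View pics/sc1.png

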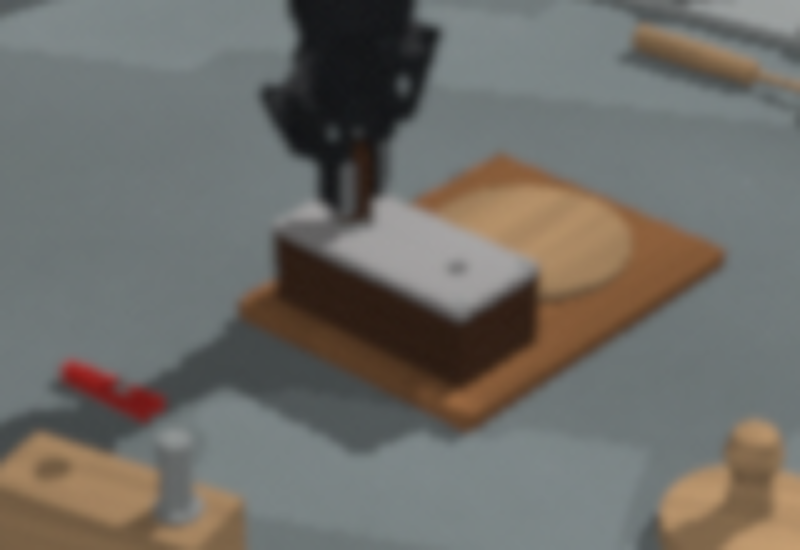

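```bash
python3 - <<'E'
from h import *
P=[468.8,44.5]
ctrl.movel([*P,81.7],20);ctrl.grip(50);st("open")
ctrl.movel([*P,150],150)
ctrl.movep([600,22,155],[180,0,170.4]);ctrl.dwell(.3)
s=ctrl.snapshot("wrist");o=st("view");s["o"]=o;pickle.dump(s,open("s3.pkl","wb"))
C=cloud(s).reshape(-1,3)
k=(abs(C[:,0]-468.4)<25)&(abs(C[:,1]-44.5)<25)
for a,b in ((72,78),(95,130),(105,130),(118,130)):
    Q=C[k&(C[:,2]>a)&(C[:,2]<b)];print(a,len(Q),Q.mean(0).round(1),Q.min(0).round(1),Q.max(0).round(1))
cv2.imwrite("pics/v3.png",s["frame"][:,:,::-1])
E
```

```text
open 22.55 [469.14  44.54  81.84] F [ 0.26 -0.04  0.36] M [-0.01  0.01 -0.03] 49.6
view 24.1 [599.45  22.23 155.24] F [ 0.63 -0.63 -0.36] M [-0.   -0.02 -0.02] 49.8
72 166 [475.9  43.3  73.7] [464.4  31.2  72. ] [480.9  57.5  78. ]
95 1747 [471.1  43.9 117. ] [458.6  32.3  95. ] [480.   56.3 123.8]
105 1631 [470.7  44.  118.2] [458.6  32.5 105.1] [480.   56.3 123.8]
118 1092 [468.8  44.2 120.6] [459.3  34.6 118. ] [477.7  53.8 123.8]
```

View pics/v3.png

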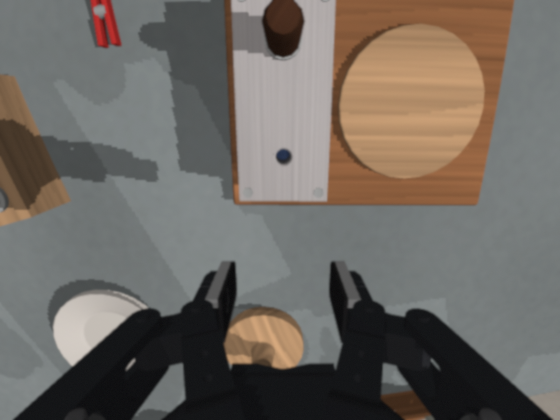

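```bash
python3 - <<'E'
from h import *
s=pickle.load(open("s3.pkl","rb"));C=cloud(s);c=(284,156);r=18
def fit(zpl,zlim):
    p=C[c[1]-r:c[1]+r,c[0]-r:c[0]+r,2]
    m=(cv2.resize((p<zlim).astype(np.float32),None,fx=8,fy=8)>.5).astype(np.uint8)
    cn=max(cv2.findContours(m,cv2.RETR_EXTERNAL,cv2.CHAIN_APPROX_NONE)[0],key=len)[:,0].astype(float)
    W=np.array([at(s,q,zpl) for q in (cn+.5)/8-.5+np.array(c)-r])[:,:2]
    x=np.linalg.lstsq(np.c_[2*W,np.ones(len(W))],(W**2).sum(1),rcond=None)[0]
    print(zpl,x[:2].round(2),"r",np.sqrt(x[2]+x[0]**2+x[1]**2).round(2),W.min(0).round(1),W.max(0).round(1))
print(s["origin"]);fit(70,66);fit(60,50)
m=(C[...,2]>66)&(C[...,2]<73)&(C[...,0]>430)&(C[...,0]<600)&(C[...,1]>-20)&(C[...,1]<110)
print(cv2.minAreaRect(C[m][:,:2].astype(np.float32)))
B=[539.6,-229.55]
ctrl.movep(B+[150],[180,0,-175]);ctrl.movel(B+[66],120);ctrl.dwell(.4);st("down")
ctrl.grip(5);st("grip");ctrl.dwell(.1);st("grip")
ctrl.movel(B+[150],120);ctrl.dwell(.2);st("up")
E
```

```text
[519.67953433  35.51277225 296.74979627]
70 [547.08  31.23] r 5.82 [541.   25.3] [553.3  37.2]
60 [546.39  31.  ] r 4.79 [541.9  25.4] [550.9  36.8]
((512.8599853515625, 37.007144927978516), (70.69991302490234, 141.0543975830078), 80.40404510498047)
down 26.36 [ 539.79 -229.7    66.41] F [ 0.05 -0.04 -0.39] M [ 0.01 -0.01 -0.01] 49.8
grip 26.76 [ 539.74 -229.68   66.21] F [ 0.26 -0.38  0.85] M [-0.    0.02 -0.01] 16.6
grip 26.86 [ 539.75 -229.64   66.18] F [-0.62 -0.59  1.06] M [-0.02  0.    0.05] 16.4
up 27.91 [ 538.97 -229.19  148.66] F [-0.25  0.73 -1.1 ] M [-0.06 -0.04 -0.05] 16.3
```

```bash
python3 - <<'E'
from h import *
P=[547.1,31.2]
ctrl.movep([*P,165],[180,0,170.4]);ctrl.movel([*P,126],100);ctrl.dwell(.4)
f0=force(8);np.save("f0.npy",f0);st("above")
z,ok=down(P,126,104,1.5,2.5,f0,30);st(f"{z} {ok}")
if ok:
    z,ok=down(P,104,83,2.5,3.5,f0,40);st(f"{z} {ok}")
    if ok: z,ok=down(P,83,78.5,.5,4,f0,20);st(f"{z} {ok}")
print((force(6)-f0).round(2))
E
```

```text
above 30.01 [547.18  31.25 126.17] F [-0.39  0.06 -0.71] M [ 0.01  0.04 -0.02] 16.5
104 True 34.51 [547.05  31.21 103.92] F [ 0.86 -0.15 -0.91] M [-0.02 -0.02  0.01] 16.8
83 True 37.21 [547.1   31.21  83.  ] F [ 0.72  0.09 -1.61] M [-0.04  0.02  0.03] 16.4
  z 80.5 act [547.3   31.19  81.15] dF [-3.35 -0.13  6.25]
80.5 False 38.77 [547.3   31.19  81.15] F [-2.84  0.06  4.98] M [0.03 0.42 0.02] 16.3
[-3.46 -0.13  6.24]
```

Seated at the expected height (81.2). Release, retreat and check.

```bash
python3 - <<'E'
from h import *
P=[547.1,31.2]
ctrl.movel([*P,81.2],20);ctrl.grip(45);st("open")
ctrl.movel([*P,160],150)
ctrl.movep([600,22,185],[180,0,170.4]);ctrl.dwell(.4)
s=ctrl.snapshot("wrist");st("view")
C=cloud(s).reshape(-1,3)
for nm,c,zs in (("drift",(468.4,44.5),((72,76),(118,130))),("bolt",(547.2,31.2),((72,76),(113,120)))):
    k=(abs(C[:,0]-c[0])<22)&(abs(C[:,1]-c[1])<22)
    for a,b in zs:
        Q=C[k&(C[:,2]>a)&(C[:,2]<b)];print(nm,a,len(Q),Q.mean(0).round(1),Q.min(0).round(1),Q.max(0).round(1))
t=ctrl.snapshot("scene")["frame"][150:260,200:360,::-1]
cv2.imwrite("pics/fin.png",np.vstack([s["frame"][:210,100:500,::-1],cv2.resize(t,(400,275))]))
E
```

```text
open 39.51 [547.    31.18  80.98] F [-0.66 -0.1  -0.23] M [-0.03 -0.01  0.01] 44.8
view 40.98 [599.54  22.12 184.77] F [-0.21 -0.09 -0.29] M [-0.01  0.02 -0.02] 44.8
drift 72 104 [475.7  42.1  73.3] [463.6  31.3  72.1] [481.2  56.8  75.8]
drift 118 802 [468.4  44.2 120.6] [459.1  34.6 118. ] [477.7  54.  123.6]
bolt 72 233 [541.8  31.5  73.2] [534.5  18.3  72. ] [556.6  43.9  75.3]
bolt 113 483 [547.2  31.1 115.1] [538.6  22.4 113.1] [556.5  39.8 116.7]
```

View pics/fin.png

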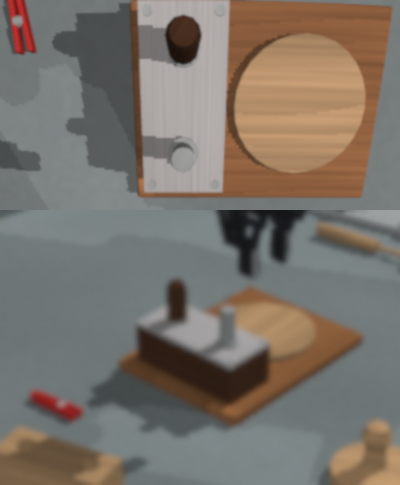

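The picture shows both pins upright with their flanges on the cover: the drift at about (183, 40) and the bolt at about (182, 155). The depth readings give tops at about 123 and 116 mm, as expected.

```bash
python3 -c "
from station import ctrl
print(ctrl.hand_in(), ctrl.observe()['t'])"
```

```text
the job is handed in; nothing more can be done
the job is handed in; nothing more can be done
```

The press is back together and I handed the job in. Both pins look fully home and upright, but hand-in gave no verdict.

- **Drift pin:** The wrist camera's depth picture, looking down through the larger hole, showed the strip's hole about 3 mm off centre. I lowered the pin straight there and it went in on the first try. I then drew the strip into line with about 4 N sideways and lowered the pin until the flange met the cover at about 7 N.
- **Bolt:** With the drift pin left in, the bolt went down the smaller hole with no resistance until its flange seated, at about 6 N.
- **Last checks, about 41 s in:**
  - The drift top read about 123.6 mm (123 expected).
  - The bolt top read about 115 mm on average and 116.7 mm at most (116 expected).
  - Both pins were within about 0.5 mm of their measured hole centres.
  - The gripper was clear of everything.
- **Limits of the checks:** I judged uprightness only from the pictures and the tops lining up with the holes. I did not measure the other kitchen things again, but nothing in the forces or pictures suggested the arm touched them. No check failed or disagreed beyond camera noise.

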